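# Bolt the lid of the medicine chest

## Robot

A 7-joint arm with a two-finger parallel gripper is mounted at the origin on the work surface. World frame = base frame: x ahead of the robot, y to its left, z up, the work surface at z = 0. Lengths are in m, angles in rad, forces in N, time in s.
With the tool pointing down it reaches from about 0.35 to 0.9 m from the base axis. Payload 8.1 kg.
Tool frame: the origin (TCP) lies on the centre line of the jaws, within the pads' length; the fingertips stand 14 mm ahead of it and the grasp point (between the pads) lies 5 mm behind it; z points along the fingers, y is the direction in which the jaws open and shut (so a half turn about z gives the same grasp; the last joint's range is limited). The gripper opens to 92 mm and grips with 3 to 60 N. Pads are 19 mm wide; open, the fingers measure 130 mm over their backs; the gripper's body (75 mm by 190 mm) begins 47 mm behind the grasp point.
Start: joints at [1.06, 0.434, 0.025, 1.573, -0.012, 1.134, -0.075], TCP at [0.248, -0.574, 0.241] pointing down, gripper open.
Joint ranges: [-2.62, 2.62], [-0.44, 2.09], [-1.27, 1.32], [0.08, 2.57], [-1.32, 4.46], [0.12, 2], [-2.74, 2.74]. Speed limits (rad/s): [2.22, 2.22, 3.01, 3.01, 3.14, 3.14, 3.14].

## Interface

Orientations are given as a rotation vector (axis times angle).
In Python, from cell import arm, optics gives the robot as it stands.
- The arm moves only by the shell command python3 -m creep 'ROWS' [FORCE]. ROWS is JSON, a list of rows, each an object with "translation": the shift along the tool's x, y, z in m, a list of three; "rot": the turn, a rotation vector about the tool's x, y, z in degrees, a list of three; "jaw": the finger opening in m, from 0 to 0.0918. In form: [{"translation": [x, y, z], "rot": [wx, wy, wz], "jaw": jaw}, ...]. A call has 1 to 12 rows; each row shifts and turns the commanded pose from where the row before left it, along the tool's axes as they then stand; what a row does not reach is not made up. A row lasts 1/12 s, in which the tool goes at most 41.7 mm and 7.16 degrees, less where a joint would pass 70% of its speed; a pose out of reach is approached as far as the arm can. A call is refused whole if a number of a shift passes 0.0417 or a number of a turn 7.16, either way. A call with a gripper value outside its range is refused whole. The fingers move at their own pace and stop on an object; FORCE is the grip in N (left out, the last holds). Time passes only in rows, so rows that do not move let the fingers close. It gives the time, the measured TCP pose, the force and the opening at its end, in the units of the state.
- arm.observe(): the state, without advancing time (a new reading comes with each control period).
- optics.get_image(name): name is "side" or "top"; returns the picture (480x640x3 uint8, red, green, blue); there is no depth.
- optics.camera_info(name): a dict with "fx", "fy", "cx", "cy" (pixels), "k1" (the pictures are not rectified: a ray, as slopes to the right and down, at radius r is drawn at 1 + k1 r^2 times it, then the intrinsics apply), "R" (3x3) and "t" (3): a world point X has camera coordinates R X + t. Camera axes: x right, y down, z forward; pixel columns grow to the right and rows downward; lengths in m; the calibration is good to about 2 mm. A picture is of the moment at which its call begins. camera_info takes no time and is no camera call.
- arm.sign_off(): hands the job in, once; it reports no verdict.
Trained networks look in the newest picture that a camera, given by its name, has taken for a name from the list of things; names that differ only in an ending like _2 or _b are one class to them, and where a whole thing is asked for, a point or a joint stands for the part that bears it (a point fixed in the world has none). Each returns a list of dicts, best first, with "score" (0 to 1); they miss things now and then, are a little off and sometimes report something else, mostly with a low value. They report only what shows in the picture. A call takes as long as a camera call.
- optics.boxes_of(camera, thing): "location" ([column, row] in pixels, amid what is visible of it).
- optics.pinpoint(camera, thing): "location" ([column, row] in pixels: a listed point, or the origin of a listed thing).
The state is a dict: "clock": time; "joints": joint angles; "dq": joint speeds; "joint_efforts": joint torques, N m; "position": TCP position; "ee_rot": TCP orientation; "force": force on the tool from outside, world axes, zero at the start; "ft_torque": the same for the moment, N m; "width": opening from 0.0 (shut) to 1.0 (fully open).
Only numpy, scipy, OpenCV 4.12 (cv2) and the standard library are available. Lean on these libraries where they do the work, as an engineer would, in place of code of your own. Each camera call takes 0.05 s, during which the arm holds its last target.

## Task

Lock the two-leaf lid of the steel medicine chest with its barrel bolt: push the bolt's knob along the slot until the bolt is fully home in its keeper, then push the knob sideways and down into the locking notch until it lies fully down, and leave it there. Push with the fingertips or the outside of the fingers - never take the knob between them - and leave the bottle, the jar and the penlight where they are.

Things in the scene. Friction and masses are not known exactly. Their poses are not given: they have to be found in the camera images.
- chest: White steel chest, 240 (x) by 380 (y) by 120 mm high; it does not move when pushed. Origin at the centre of its underside; x across its depth (away from the robot at yaw 0), y along its length, z up. Lid top flat at z = 120 mm; its two leaves meet at y = 0. A steel barrel bolt is mounted on it, along y: the barrel on the right leaf (y < 0), the keeper on the left leaf.
- barrel_mid (a point): Centre of the bolt's barrel, on its axis: chest x -25, y -82, z 135.5 mm. The barrel is a fixed tube of outer diameter 25 mm along the chest's y, from 68 mm behind this point to 68 mm ahead (y = -150 to -14), its crown 28 mm above the lid, on a backplate 50 mm wide and 3 mm thick. A 16 mm rod in it shoots towards +y.
- notch (a point): Point on the bolt's axis under the corner of the L-shaped slot in the barrel: chest x -25, y -57, z 135.5 mm, frame parallel to the chest's. The long leg of the slot runs along the barrel's crown from chest y = -112 mm to here; the short leg (the notch, 12 mm wide along y) runs from the crown down the barrel's +x flank.
- keeper_mid (a point): Centre of the keeper, on the bolt's axis: chest x -25, y 31, z 135.5 mm. A fixed arched steel staple, 22 mm long along y, 25 mm outer diameter, that receives the rod.
- knob_ball (a point): Centre of the 20 mm black plastic ball at the end of the bolt's knob. The knob is an 8 mm round steel pin fixed in the rod and passing out through the slot; the ball's centre is 46 mm from the bolt's axis. The point's z runs from the bolt's axis out through the ball, its y along the bolt.
- bolt (a joint): Travel of the bolt in m along the chest's +y: 0 drawn back (knob at chest y = -112 mm), 0.056 fully home against its stop (knob at y = -56 mm). The knob can turn down only above about 0.053. Stiff sliding fit, about 3 N to move; stays where it is left.
- knob (a joint): Turn of the knob about the bolt's axis in rad: 0 upright, growing as it leans to the chest's +x side; 1.40 fully down in the notch (ball centre then 45 mm to the +x side of the bolt's axis and 23 mm above the lid). In the long leg the slot holds it within about 0.25 rad of upright. About 1.3 N at the ball to turn; stays where it is left.
- drop_bottle: Bystander: small amber bottle, diameter 30, height 62 mm, standing on the left leaf of the chest lid; origin at the centre of its foot.
- swab_jar: Bystander: glass jar, diameter 48, height 58 mm, standing on the left leaf of the chest lid; origin at the centre of its foot.
- penlight: Bystander: pen torch, 122 mm long, diameter 13 to 15 mm, lying on the right leaf of the chest lid behind the bolt (chest x about 88 mm), roughly along the chest's y; origin below its middle, x along it.

How it is judged:
By the outcome, as a careful person would: the job done as asked, in the order asked, and still so for the second after the job is handed in, with the robot touching nothing.
It also fails if it takes over 38 s, if anything falls off the work surface, if the arm or the gripper's body presses on something with over 40 N, if the wrist force passes 120 N, or if a joint passes its speed limit or range.

## Working session

There is one attempt and no reset: what is moved stays moved. The work goes in short steps, Python scripts to look and compute and a shell command to move; the robot and the scene stay as the last step left them, time stands still between calls to the robot, and variables do not carry over. Pictures are saved under pics/ and viewed, and the job is handed in when it is done.

```bash
ls; mkdir -p pics; cat > h.py <<'E'
import numpy as np, cv2
from cell import arm, optics
from scipy.spatial.transform import Rotation as Rn
def und(c,uv):
    d=((uv[0]-c['cx'])/c['fx'],(uv[1]-c['cy'])/c['fy']); d=np.array(d); s=d.copy()
    for _ in range(30): s=d/(1+c['k1']*(s@s))
    return s
def ray(n,uv):
    c=optics.camera_info(n);R=np.array(c['R']);t=np.array(c['t'])
    s=und(c,uv);d=R.T@np.array([s[0],s[1],1]);return -R.T@t,d/np.linalg.norm(d)
def atz(n,uv,z):
    o,d=ray(n,uv);return o+d*(z-o[2])/d[2]
def proj(n,X):
    c=optics.camera_info(n);p=np.array(c['R'])@np.array(X)+np.array(c['t']);s=p[:2]/p[2];s=s*(1+c['k1']*(s@s))
    return np.array([c['fx']*s[0]+c['cx'],c['fy']*s[1]+c['cy']])
def tri(a,b):
    A=np.zeros((3,3));y=np.zeros(3);
    for n,uv in (('side',a),('top',b)):
        o,d=ray(n,uv);P=np.eye(3)-np.outer(d,d);A+=P;y+=P@o
    return np.linalg.solve(A,y)
def snap(n,f):
    im=optics.get_image(n);cv2.imwrite('pics/'+f,im[:,:,::-1]);return im
E
python3 - <<'E'
from h import *
for n in('side','top'):
    snap(n,n+'0.png')
    c=optics.camera_info(n);print(n,-np.array(c['R']).T@np.array(c['t']),c['fx'],c['k1'])
    for th in('knob_ball','notch','barrel_mid','keeper_mid','chest','drop_bottle','swab_jar','penlight'):
        print(th,[(np.round(r['location'],1).tolist(),round(r['score'],2)) for r in optics.pinpoint(n,th)[:2]])
s=arm.observe();print(s)
print(Rn.from_rotvec(s['ee_rot']).as_matrix().round(3))
E
```

```text
pics
side [0.33463732 0.62224451 0.76266307] 589.0903438974136 -0.028466757526924055
knob_ball [([354.2, 169.5], 0.71), ([288.2, 206.0], 0.35)]
notch [([359.3, 214.3], 0.64)]
barrel_mid [([355.9, 199.5], 0.91)]
keeper_mid [([315.9, 307.5], 0.75), ([366.8, 249.1], 0.59)]
chest [([348.4, 293.7], 0.75)]
drop_bottle [([405.8, 299.5], 0.66), ([358.9, 213.0], 0.5)]
swab_jar [([316.9, 309.7], 0.95)]
penlight [([288.5, 205.1], 0.93)]
top [0.52616951 0.04028506 0.81253294] 447.0852429721958 -0.09319819599960717
knob_ball [([420.0, 245.3], 0.52)]
notch [([383.8, 266.2], 0.98)]
barrel_mid [([398.7, 258.2], 0.93), ([418.3, 246.4], 0.48)]
keeper_mid [([336.0, 297.0], 0.78)]
chest [([344.7, 269.7], 0.77), ([377.2, 190.6], 0.43)]
drop_bottle [([299.9, 340.3], 0.82), ([338.7, 292.2], 0.65)]
swab_jar [([264.3, 266.8], 0.94), ([385.3, 264.8], 0.41)]
penlight [([379.0, 192.1], 0.7)]
{'clock': 0.9, 'joints': array([ 1.06038266,  0.4344677 ,  0.0250114 ,  1.57322792, -0.01155818,
        1.13400276, -0.07510303]), 'dq': array([ 0.0017755 ,  0.00054761, -0.00147197,  0.00063723,  0.00104033,
        0.00044902, -0.0006759 ]), 'joint_efforts': array([-8.19836787e-04, -6.67678070e+01,  9.83192660e-01, -3.14812338e+01,
       -6.06945832e-02,  3.23467876e-02,  2.32381939e-05]), 'position': array([ 0.24783267, -0.57376208,  0.24075125]), 'ee_rot': array([ 3.07648198e+00,  6.36027255e-01, -6.43072490e-05]), 'force': array([-1.38006259,  0.18232689,  0.9634651 ]), 'ft_torque': array([-0.00354794,  0.00378186, -0.01335748]), 'width': 0.9996113588077356}
[[ 0.918  0.397 -0.   ]
 [ 0.397 -0.918 -0.   ]
 [-0.     0.    -1.   ]]
```

View pics/side0.png

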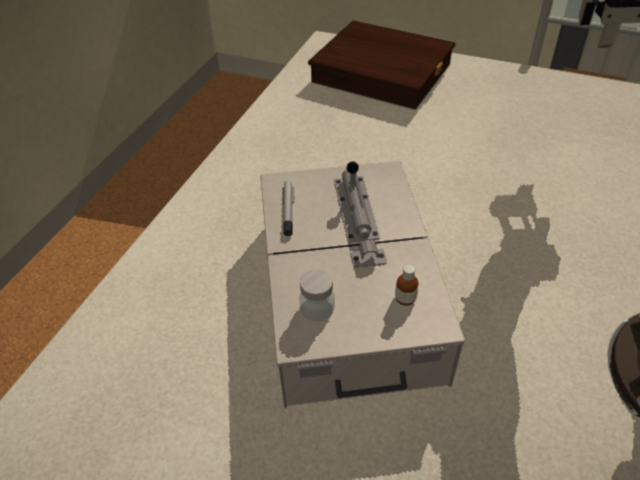

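View pics/top0.png

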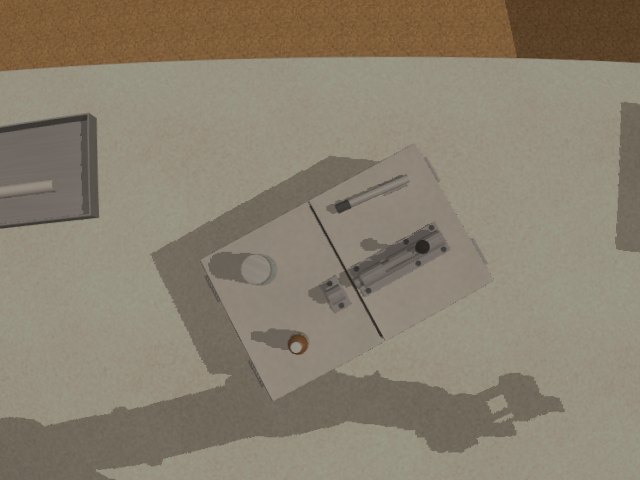

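```bash
python3 - <<'E'
from h import *
n=tri([359.3,214.3],[383.8,266.2]);b=tri([355.9,199.5],[398.7,258.2]);k=tri([366.8,249.1],[336,297]);kb=tri([354.2,169.5],[420,245.3])
print('notch',n,'barrel',b,'keeper',k,'ball',kb)
for a in (k-b,n-b): print(np.linalg.norm(a),np.degrees(np.arctan2(-a[0],a[1])))
print('jar',atz('top',[264.3,266.8],.12),tri([316.9,309.7],[264.3,266.8]),'bot',tri([405.8,299.5],[299.9,340.3]),'pen',tri([288.5,205.1],[379,192.1]))
# fit yaw/xy/z of chest
from scipy.optimize import least_squares
P={'n':([-.025,-.057,.1355],[359.3,214.3],[383.8,266.2]),'b':([-.025,-.082,.1355],[355.9,199.5],[398.7,258.2]),'k':([-.025,.031,.1355],[366.8,249.1],[336,297]),'ball':([-.025,-.112,.1815],[354.2,169.5],[420,245.3])}
def f(q):
    r=[]
    R=Rn.from_euler('z',q[3]).as_matrix()
    for X,a,bb in P.values():
        w=R@np.array(X)+q[:3]; r+=list(proj('side',w)-a)+list(proj('top',w)-bb)
    return r
s=least_squares(f,[.5,0,0,-.4],loss='soft_l1',f_scale=2);print(s.x,np.degrees(s.x[3]),np.round(f(s.x),1))
E
```

```text
notch [ 0.54189512 -0.02652083  0.13025067] barrel [ 0.55435718 -0.04776773  0.13985541] keeper [0.50006998 0.04740004 0.13869247] ball [ 0.56918438 -0.07396805  0.17701339]
0.10956896026433481 29.702026595147103
0.026438322107565564 30.393131512554216
jar [0.54132472 0.15809329 0.12      ] [0.54034203 0.15905749 0.11198952] bot [0.42827977 0.10164284 0.11589027] pen [ 0.65994811 -0.02049117  0.11829762]
[ 0.53510799  0.03482231 -0.0014201   0.52873769] 30.2944382387765 [-0.8 -2.1  0.8  0.4 -0.5  2.3  0.1  0.1  3.6  3.3 -1.8 -1.1 -2.  -1.9
  1.3  1. ]
```

The pictures show the upright knob's black ball at about (353,168) in side and (422,247) in top. The bolt is drawn back, and the chest is yawed about 30°. I'll refine the pose with the lid corners and work out the approach.

```bash
cat > fit.py <<'E'
from h import *
from scipy.optimize import least_squares
P=[('side',[-.025,-.057,.1355],[359.3,214.3],1),('top',[-.025,-.057,.1355],[383.8,266.2],1),('side',[-.025,-.082,.1355],[355.9,199.5],1),('top',[-.025,-.082,.1355],[398.7,258.2],1),
('side',[-.025,.031,.1355],[366.8,249.1],.5),('top',[-.025,.031,.1355],[336,297],.5),('side',[-.025,-.112,.1815],[353,168],1),('top',[-.025,-.112,.1815],[422,247],1),
('top',[.12,-.19,.12],[414,144],1),('top',[-.12,-.19,.12],[493,281],1),('top',[-.12,.19,.12],[272,401],1),('top',[.12,.19,.12],[203,261],1),
('side',[.12,-.19,.12],[261,174],1),('side',[-.12,-.19,.12],[403,163],1),('side',[-.12,.19,.12],[461,341],1),('side',[.12,.19,.12],[279,356],1)]
def f(q):
    R=Rn.from_euler('z',q[3]).as_matrix()
    return np.concatenate([w*(proj(n,R@np.array(X)+np.r_[q[:2],0])-u) for n,X,u,w in P])
s=least_squares(lambda q:f(np.r_[q,]),[.5,0,0,.5],loss='soft_l1',f_scale=2)
q=s.x
if __name__=='__main__': print(q,np.degrees(q[3]));print(f(q).reshape(-1,2).round(1).tolist())
R=Rn.from_euler('z',q[3]).as_matrix()
def W(X): return R@np.array(X)+np.r_[q[:2],0]
def C(X): return R.T@(np.array(X)-np.r_[q[:2],0])
def goto(X):  # chest coords of TCP -> tool-frame deltas from current
    s=arm.observe();T=Rn.from_rotvec(s['ee_rot']).as_matrix()
    print('chest tcp',C(s['position'])*1e3,'F chest',(R.T@s['force']).round(1),'t',s['clock'],'w',s['width'])
    print('tool delta mm',(T.T@(W(X)-s['position'])*1e3).round(1), 'tool x yaw',np.degrees(np.arctan2(T[1,0],T[0,0])))
E
python3 - <<'E'
import fit
from h import *
from fit import *
print(f(q).reshape(-1,2).round(1).tolist(),q,np.degrees(q[3]))
goto([-.025,-.155,.241])
s=arm.observe();T=Rn.from_rotvec(s['ee_rot']).as_matrix();print(T[2])
E
```

```text
[[-0.5, -3.1], [1.6, 0.5], [0.3, 1.2], [1.2, 0.7], [1.0, 1.2], [-1.0, -1.3], [0.7, -1.6], [0.9, 0.4], [-0.6, 2.4], [-3.6, -0.8], [-0.2, -3.1], [-1.4, -1.4], [2.0, 0.6], [-3.7, -1.3], [0.8, -1.7], [-0.3, 5.1]] [ 5.36871419e-01  3.39690930e-02 -1.28698636e-23  4.97036349e-01] 28.478085061703563
chest tcp [-543.84488201 -396.37523276  240.75124832] F chest [-1.1  0.8  1. ] t 0.9 w 0.9996113588077356
tool delta mm [ 4.953e+02 -2.867e+02 -3.000e-01] tool x yaw 23.36136928047409
[-5.08010525e-05  4.35107528e-05 -9.99999998e-01]
```

```bash
python3 -m creep '[{"translation":[0.033,-0.019,0],"rot":[0,0,0],"jaw":0},{"translation":[0.033,-0.019,0],"rot":[0,0,0],"jaw":0},{"translation":[0.033,-0.019,0],"rot":[0,0,0],"jaw":0},{"translation":[0.033,-0.019,0],"rot":[0,0,0],"jaw":0},{"translation":[0.033,-0.019,0],"rot":[0,0,0],"jaw":0},{"translation":[0.033,-0.019,0],"rot":[0,0,0],"jaw":0},{"translation":[0.033,-0.019,0],"rot":[0,0,0],"jaw":0},{"translation":[0.033,-0.019,0],"rot":[0,0,0],"jaw":0},{"translation":[0.033,-0.019,0],"rot":[0,0,0],"jaw":0},{"translation":[0.033,-0.019,0],"rot":[0,0,0],"jaw":0},{"translation":[0.033,-0.019,0],"rot":[0,0,0],"jaw":0},{"translation":[0,0,0],"rot":[0,0,-6],"jaw":0}]' 20; python3 -c "
from fit import *
goto([-.025,-.155,.241])"
```

```text
clock: 1.9
position: [0.5034, -0.2291, 0.2411]
ee_rot: [-3.034, -0.805, -0.007]
force: [1.1, 1.1, 0.9]
width: 0.18
chest tcp [-154.8766097  -215.31997901  241.08751881] F chest [1.5 0.4 0.9] t 1.9 w 0.17960729220042573
tool delta mm [131.2 -57.5   0.8] tool x yaw 29.72600605509052
```

```bash
python3 -m creep '[{"translation":[0.026,-0.0115,0],"rot":[0,0,0],"jaw":0},{"translation":[0.026,-0.0115,0],"rot":[0,0,0],"jaw":0},{"translation":[0.026,-0.0115,0],"rot":[0,0,0],"jaw":0},{"translation":[0.026,-0.0115,0],"rot":[0,0,0],"jaw":0},{"translation":[0.026,-0.0115,0],"rot":[0,0,0],"jaw":0},{"translation":[0,0,0],"rot":[0,0,0],"jaw":0},{"translation":[0,0,0],"rot":[0,0,0],"jaw":0}]'; python3 -c "
from fit import *
goto([-.025,-.155,.179])
snap('top','top1.png');snap('side','side1.png')
print([(n,optics.pinpoint(n,'knob_ball')[:2]) for n in ('side','top')])
p=arm.observe()['position']+np.array([0,0,-.014]);print('tip proj',proj('top',p),proj('side',p))"
```

```text
clock: 2.48
position: [0.5841, -0.1221, 0.2405]
ee_rot: [-3.037, -0.801, -0.0]
force: [-1.1, -0.3, -0.1]
width: 0.007
chest tcp [ -32.89918819 -159.71037043  240.54728978] F chest [-1.1  0.3 -0.1] t 2.4833 w 0.0070677387264491956
tool delta mm [ 8.  -4.5 61.6] tool x yaw 29.560686023959757
[('side', [{'location': [357.2, 209.4], 'score': 0.68}, {'location': [353.6, 170.9], 'score': 0.57}]), ('top', [{'location': [378.4, 194.5], 'score': 0.67}])]
tip proj [466.2988282  234.26213711] [355.7364436  123.87252097]
```

View pics/top1.png

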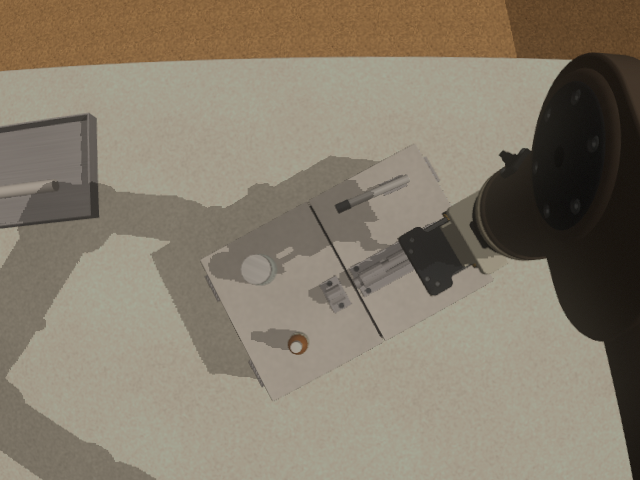

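View pics/side1.png

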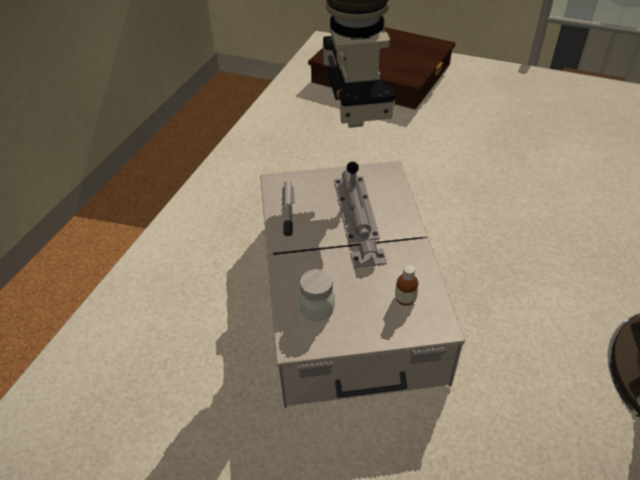

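```bash
python3 -c "
import cv2
a=cv2.imread('pics/side1.png');b=cv2.imread('pics/top1.png')
cv2.imwrite('pics/z1.png',cv2.resize(a[20:220,290:450],None,fx=3,fy=3,interpolation=2)[:600])
cv2.imwrite('pics/z2.png',cv2.resize(b[150:330,330:530],None,fx=3,fy=3,interpolation=2))"
```

```text
(no output)
```

View pics/z1.png

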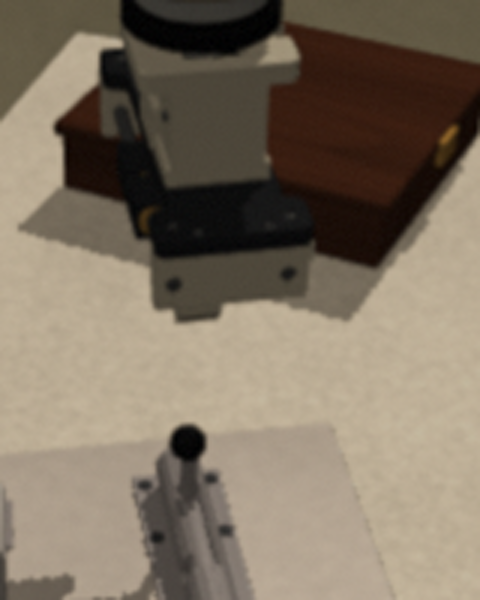

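View pics/z2.png

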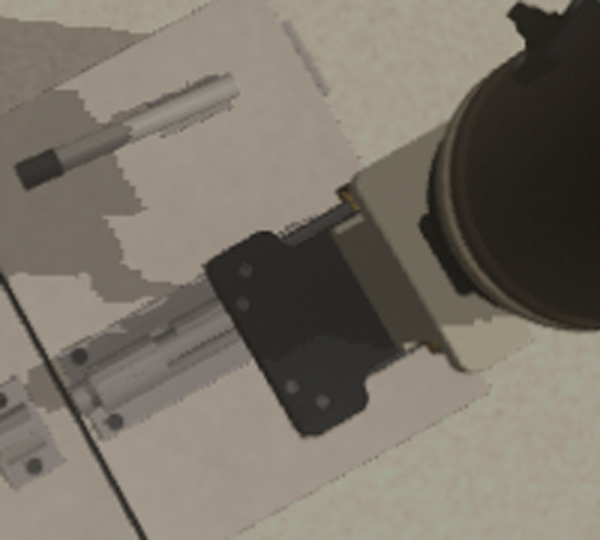

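```bash
python3 -m creep '[{"translation":[0.004,0,0.02],"rot":[0,0,0],"jaw":0},{"translation":[0.004,0,0.02],"rot":[0,0,0],"jaw":0},{"translation":[0,0,0.021],"rot":[0,0,0],"jaw":0},{"translation":[0,-0.005,0],"rot":[0,0,0],"jaw":0},{"translation":[0,0,0],"rot":[0,0,0],"jaw":0},{"translation":[0,0,0],"rot":[0,0,0],"jaw":0}]'; python3 -c "
from fit import *
goto([-.025,-.141,.179])
snap('side','side2.png')
im=cv2.imread('pics/side2.png');cv2.imwrite('pics/z3.png',cv2.resize(im[80:280,260:460],None,fx=3,fy=3,interpolation=2))"
```

```text
clock: 3.18
position: [0.588, -0.1161, 0.181]
ee_rot: [3.039, 0.795, 0.002]
force: [0.9, -0.1, 0.6]
width: 0.005
chest tcp [ -26.61388495 -156.29812473  180.95660604] F chest [ 0.7 -0.5  0.6] t 3.1833 w 0.0051430014900130175
tool delta mm [  1.8 -15.3   1.9] tool x yaw 29.336347369319867
```

View pics/z3.png

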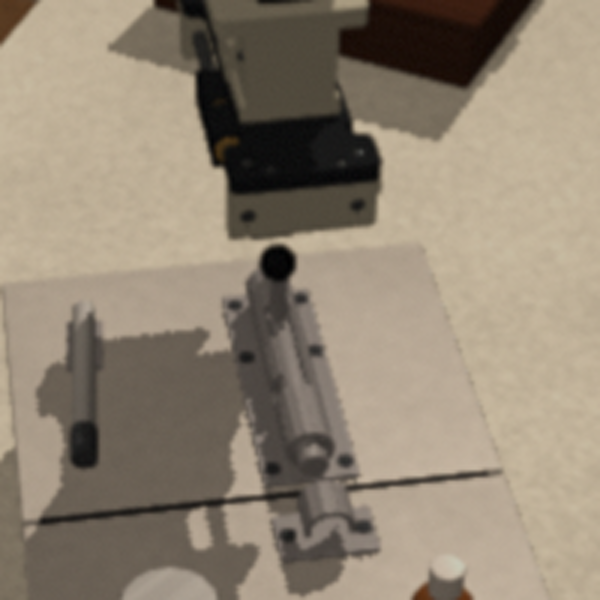

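```bash
python3 -m creep '[{"translation":[0,-0.008,0],"rot":[0,0,0],"jaw":0},{"translation":[0,-0.008,0],"rot":[0,0,0],"jaw":0},{"translation":[0,-0.006,0],"rot":[0,0,0],"jaw":0},{"translation":[0,-0.006,0],"rot":[0,0,0],"jaw":0},{"translation":[0,-0.006,0],"rot":[0,0,0],"jaw":0},{"translation":[0,-0.006,0],"rot":[0,0,0],"jaw":0},{"translation":[0,0,0],"rot":[0,0,0],"jaw":0}]'; python3 -c "
from fit import *
goto([-.025,-.085,.179])
snap('side','side3.png')
im=cv2.imread('pics/side3.png');cv2.imwrite('pics/z4.png',cv2.resize(im[80:280,260:460],None,fx=3,fy=3,interpolation=2))"
```

```text
clock: 3.82
position: [0.5679, -0.0795, 0.1801]
ee_rot: [-3.038, -0.798, -0.001]
force: [1.0, -0.9, 1.6]
width: 0.004
chest tcp [ -26.83447586 -114.47554004  180.05566442] F chest [ 0.4 -1.2  1.6] t 3.8167 w 0.0035728979763615942
tool delta mm [  2.3 -29.4   1.1] tool x yaw 29.443924719959615
```

View pics/z4.png

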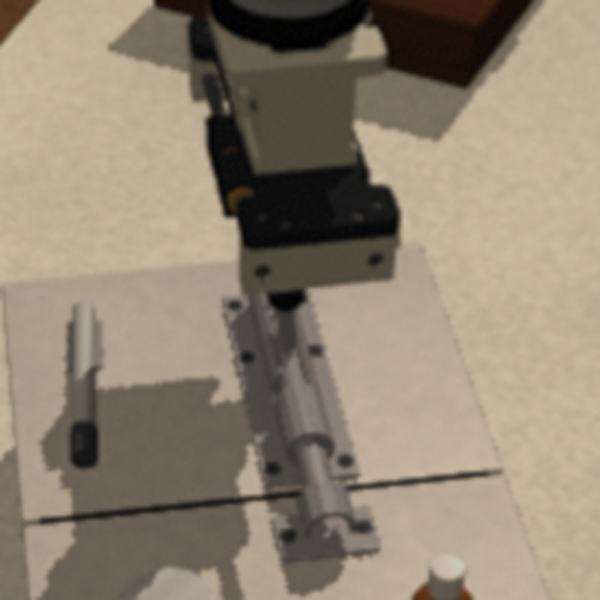

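The bolt is sliding and the rod is nearing the keeper. I'll continue.

```bash
python3 -m creep '[{"translation":[0,-0.006,0],"rot":[0,0,0],"jaw":0},{"translation":[0,-0.006,0],"rot":[0,0,0],"jaw":0},{"translation":[0,-0.006,0],"rot":[0,0,0],"jaw":0},{"translation":[0,-0.005,0],"rot":[0,0,0],"jaw":0},{"translation":[0,-0.002,0],"rot":[0,0,0],"jaw":0},{"translation":[0,0,0],"rot":[0,0,0],"jaw":0}]'; python3 -c "
from fit import *
goto([-.025,-.085,.179])"
python3 -m creep '[{"translation":[0,-0.002,0],"rot":[0,0,0],"jaw":0},{"translation":[0,-0.001,0],"rot":[0,0,0],"jaw":0},{"translation":[0,0,0],"rot":[0,0,0],"jaw":0}]'; python3 -c "
from fit import *
goto([-.025,-.085,.179])"
```

```text
clock: 4.37
position: [0.5555, -0.0582, 0.1796]
ee_rot: [-3.038, -0.798, 0.001]
force: [1.3, -0.5, 0.5]
width: 0.006
chest tcp [-27.61814819 -89.90867166 179.62049334] F chest [ 0.9 -1.   0.5] t 4.3667 w 0.005526219814163911
tool delta mm [ 2.7 -4.9  0.6] tool x yaw 29.419847373250477
clock: 4.62
position: [0.5544, -0.0566, 0.1796]
ee_rot: [3.039, 0.796, -0.0]
force: [1.9, -1.7, -0.0]
width: 0.005
chest tcp [-27.7501301  -87.96860083 179.63361675] F chest [ 0.9 -2.4 -0. ] t 4.6167 w 0.0050962428687680115
tool delta mm [ 2.8 -2.9  0.6] tool x yaw 29.353658282351354
```

```bash
for i in 1 2; do python3 -m creep '[{"translation":[0,-0.0015,0],"rot":[0,0,0],"jaw":0},{"translation":[0,-0.0015,0],"rot":[0,0,0],"jaw":0},{"translation":[0,0,0],"rot":[0,0,0],"jaw":0}]'; python3 -c "
from fit import *
goto([-.025,-.085,.179])"; done
```

```text
clock: 4.87
position: [0.5531, -0.0541, 0.1797]
ee_rot: [3.039, 0.796, 0.0]
force: [3.0, -2.5, -1.2]
width: 0.003
chest tcp [-27.74986535 -85.18470636 179.73604306] F chest [ 1.5 -3.6 -1.2] t 4.8667 w 0.0030759099871234797
tool delta mm [ 2.8 -0.1  0.7] tool x yaw 29.350207605019484
clock: 5.12
position: [0.5526, -0.0537, 0.1799]
ee_rot: [3.037, 0.793, 0.002]
force: [5.7, -9.0, -2.9]
width: 0.005
chest tcp [-28.00101122 -84.54060626 179.8784619 ] F chest [  0.8 -10.6  -2.9] t 5.1167 w 0.005303869569512614
tool delta mm [3.  0.5 0.9] tool x yaw 29.254267883197425
```

```bash
python3 -m creep '[{"translation":[0,-0.0015,0],"rot":[0,0,0],"jaw":0},{"translation":[0,0,0],"rot":[0,0,0],"jaw":0}]'; python3 -c "
from fit import *
goto([-.025,-.085,.179])
snap('side','side5.png')
im=cv2.imread('pics/side5.png');cv2.imwrite('pics/z5.png',cv2.resize(im[80:280,260:460],None,fx=3,fy=3,interpolation=2))"
```

```text
clock: 5.28
position: [0.5523, -0.0535, 0.18]
ee_rot: [3.036, 0.791, 0.003]
force: [7.4, -11.2, -4.5]
width: 0.003
chest tcp [-28.1679531  -84.28657786 179.95978522] F chest [  1.2 -13.4  -4.5] t 5.2833 w 0.003051663115032045
tool delta mm [3.2 0.7 1. ] tool x yaw 29.189880757129917
```

View pics/z5.png

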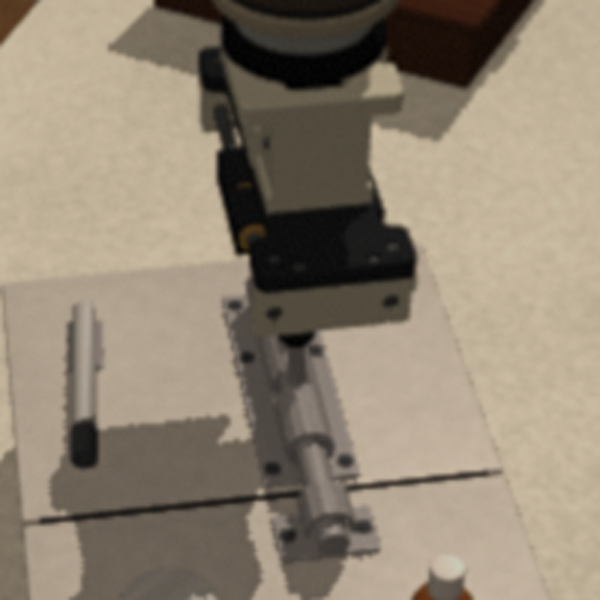

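The knob force rises against the stop with no further travel, at tcp y = −84.3 (about −85 predicted). The rod end shows through the keeper at zoom (335,535). I'll back off and go round to the −x side.

```bash
python3 -m creep '[{"translation":[0,0.010,0],"rot":[0,0,0],"jaw":0},{"translation":[0,0.010,0],"rot":[0,0,0],"jaw":0},{"translation":[-0.015,0,0],"rot":[0,0,0],"jaw":0},{"translation":[-0.018,0,0],"rot":[0,0,0],"jaw":0},{"translation":[0,0,0],"rot":[0,0,0],"jaw":0},{"translation":[0,0,0],"rot":[0,0,0],"jaw":0}]'; python3 -c "
from fit import *
goto([-.060,-.065,.179])"
```

```text
clock: 5.83
position: [0.5312, -0.084, 0.1796]
ee_rot: [-3.039, -0.795, 0.001]
force: [-0.4, -0.3, -0.0]
width: 0.006
chest tcp [ -61.21067322 -100.97982388  179.64434344] F chest [-0.5 -0.1 -0. ] t 5.8333 w 0.005553603299826687
tool delta mm [  1.7 -36.    0.7] tool x yaw 29.30442598445487
```

```bash
python3 -m creep '[{"translation":[0,-0.018,0],"rot":[0,0,0],"jaw":0},{"translation":[0,-0.018,0],"rot":[0,0,0],"jaw":0},{"translation":[0,0,0],"rot":[0,0,0],"jaw":0},{"translation":[0.007,0,0],"rot":[0,0,0],"jaw":0},{"translation":[0.007,0,0],"rot":[0,0,0],"jaw":0},{"translation":[0.005,0,0],"rot":[0,0,0],"jaw":0},{"translation":[0.005,0,0],"rot":[0,0,0],"jaw":0},{"translation":[0,0,0],"rot":[0,0,0],"jaw":0}]'; python3 -c "
from fit import *
goto([-.013,-.065,.179])
for n in ('side','top'): snap(n,n+'6.png')
im=cv2.imread('pics/side6.png');cv2.imwrite('pics/z6.png',cv2.resize(im[80:280,260:460],None,fx=3,fy=3,interpolation=2))"
```

```text
clock: 6.5
position: [0.5365, -0.0402, 0.1796]
ee_rot: [-3.039, -0.796, -0.001]
force: [1.0, 0.3, -1.3]
width: 0.005
chest tcp [-35.7332331  -65.02480015 179.55965929] F chest [ 1.  -0.2 -1.3] t 6.5 w 0.005252162426373101
tool delta mm [22.7  0.3  0.6] tool x yaw 29.36521326786948
```

View pics/z6.png

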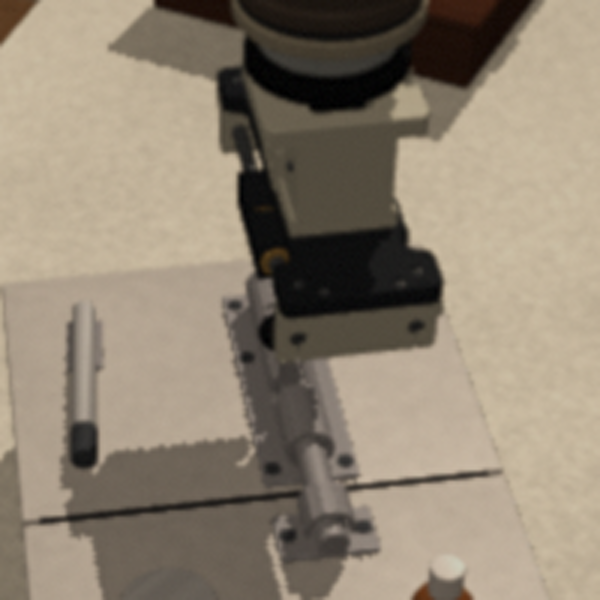

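```bash
python3 -m creep '[{"translation":[0.005,0,0],"rot":[0,0,0],"jaw":0},{"translation":[0.005,0,0],"rot":[0,0,0],"jaw":0},{"translation":[0.005,0,0],"rot":[0,0,0],"jaw":0},{"translation":[0.004,0,0],"rot":[0,0,0],"jaw":0},{"translation":[0,0,0],"rot":[0,0,0],"jaw":0}]'; python3 -c "
from fit import *
goto([-.013,-.065,.179])
for n in ('side','top'): snap(n,n+'7.png')
im=cv2.imread('pics/side7.png');cv2.imwrite('pics/z7.png',cv2.resize(im[80:280,260:460],None,fx=3,fy=3,interpolation=2))"
```

```text
clock: 7.02
position: [0.5523, -0.0306, 0.1795]
ee_rot: [-3.039, -0.797, 0.0]
force: [0.2, -0.0, -1.2]
width: 0.002
chest tcp [-17.26313467 -64.12380409 179.49966886] F chest [ 0.2 -0.1 -1.2] t 7.0167 w 0.002487457669968974
tool delta mm [4.2 0.9 0.5] tool x yaw 29.394303112419664
```

View pics/z7.png

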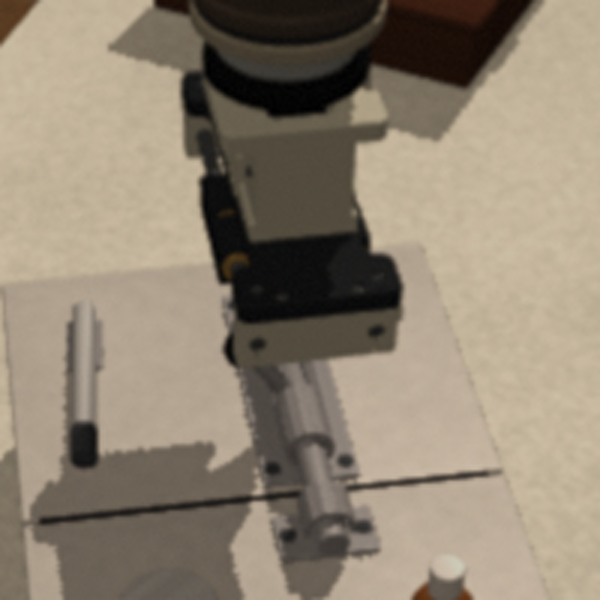

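```bash
python3 -m creep '[{"translation":[0.004,0,0],"rot":[0,0,0],"jaw":0},{"translation":[0,0,0],"rot":[0,0,0],"jaw":0},{"translation":[-0.004,0,0],"rot":[0,0,0],"jaw":0},{"translation":[0,0,-0.013],"rot":[0,0,0],"jaw":0},{"translation":[0,0,-0.013],"rot":[0,0,0],"jaw":0},{"translation":[0,0,0],"rot":[0,0,0],"jaw":0},{"translation":[0.012,0,0],"rot":[0,0,0],"jaw":0},{"translation":[0.012,0,0],"rot":[0,0,0],"jaw":0},{"translation":[0,0,0],"rot":[0,0,0],"jaw":0}]'; python3 -c "
from fit import *
goto([.010,-.065,.193])
for n in ('side','top'): snap(n,n+'8.png')
im=cv2.imread('pics/side8.png');cv2.imwrite('pics/z8.png',cv2.resize(im[80:280,260:460],None,fx=3,fy=3,interpolation=2))"
```

```text
clock: 7.87
position: [0.5748, -0.0172, 0.2052]
ee_rot: [-3.037, -0.799, -0.002]
force: [0.4, -0.3, -0.9]
width: 0.003
chest tcp [  8.93274786 -63.09132733 205.16615649] F chest [ 0.2 -0.5 -0.9] t 7.8667 w 0.0028863149688898838
tool delta mm [ 1.   1.9 12.2] tool x yaw 29.467995181015244
```

View pics/z8.png

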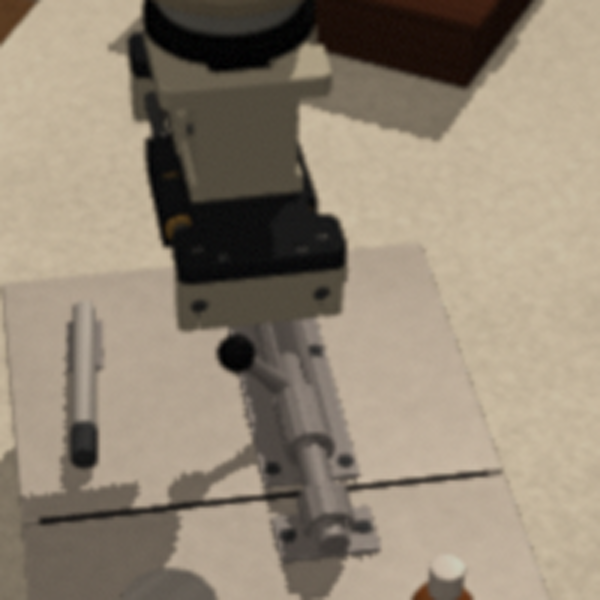

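```bash
python3 -c "
from fit import *
for th in (.6,.7,.8,.9,1.,1.1,1.2,1.3,1.4): print(th,[proj(n,W([-.025+.046*np.sin(th),-.056,.1355+.046*np.cos(th)])).round(1) for n in('side','top')])"
```

```text
0.6 [array([342.6, 194.9]), array([378.7, 250.4])]
0.7 [array([340.3, 196.5]), array([377.3, 248.3])]
0.8 [array([338.1, 198.3]), array([376. , 246.3])]
0.9 [array([336.1, 200.2]), array([374.8, 244.7])]
1.0 [array([334.4, 202.2]), array([373.7, 243.2])]
1.1 [array([332.9, 204.3]), array([372.7, 242.1])]
1.2 [array([331.8, 206.4]), array([371.9, 241.2])]
1.3 [array([330.9, 208.6]), array([371.3, 240.6])]
1.4 [array([330.2, 210.8]), array([370.7, 240.2])]
```

The ball at px (338.7,197.3) puts the knob at about 0.77 rad. Next I'll press down from above, following the arc.

```bash
python3 -m creep '[{"translation":[0.001,0.001,0.006],"rot":[0,0,0],"jaw":0},{"translation":[0,0,0.006],"rot":[0,0,0],"jaw":0},{"translation":[0.004,0,0.0045],"rot":[0,0,0],"jaw":0},{"translation":[0.004,0,0.0055],"rot":[0,0,0],"jaw":0},{"translation":[0.0015,0,0.003],"rot":[0,0,0],"jaw":0},{"translation":[0.0015,0,0.003],"rot":[0,0,0],"jaw":0},{"translation":[0,0,0],"rot":[0,0,0],"jaw":0}]'; python3 -c "
from fit import *
goto([.022,-.065,.167])
for n in ('side',): snap(n,n+'9.png')
im=cv2.imread('pics/side9.png');cv2.imwrite('pics/z9.png',cv2.resize(im[80:280,260:460],None,fx=3,fy=3,interpolation=2))"
```

```text
clock: 8.55
position: [0.5838, -0.0142, 0.1771]
ee_rot: [-3.039, -0.796, 0.0]
force: [1.7, -0.7, 1.9]
width: 0.007
chest tcp [ 18.26915996 -64.74808234 177.11557086] F chest [ 1.2 -1.4  1.9] t 8.55 w 0.006956531364556725
tool delta mm [ 3.7  0.3 10.1] tool x yaw 29.372517556311433
```

View pics/z9.png

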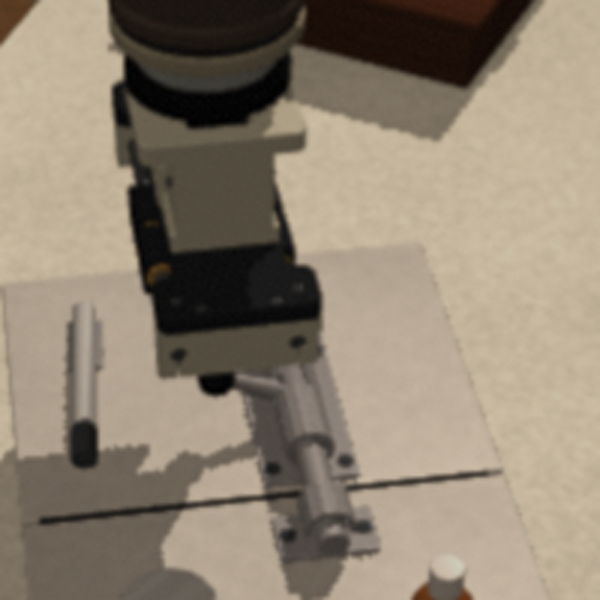

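```bash
python3 -m creep '[{"translation":[0.001,0,0.003],"rot":[0,0,0],"jaw":0},{"translation":[0.001,0,0.003],"rot":[0,0,0],"jaw":0},{"translation":[0.001,0,0.002],"rot":[0,0,0],"jaw":0},{"translation":[0,0,0.001],"rot":[0,0,0],"jaw":0},{"translation":[0,0,0],"rot":[0,0,0],"jaw":0}]'; python3 -c "
from fit import *
goto([.022,-.065,.167])"
python3 -m creep '[{"translation":[0,0,0.001],"rot":[0,0,0],"jaw":0},{"translation":[0,0,0.001],"rot":[0,0,0],"jaw":0},{"translation":[0,0,0],"rot":[0,0,0],"jaw":0}]'; python3 -c "
from fit import *
goto([.022,-.065,.167])"
```

```text
clock: 9.02
position: [0.5858, -0.013, 0.1683]
ee_rot: [-3.039, -0.796, 0.001]
force: [0.8, 0.7, 0.3]
width: 0.009
chest tcp [ 20.643711   -64.62155483 168.28732695] F chest [1.  0.3 0.3] t 9.0167 w 0.009309593375779131
tool delta mm [1.4 0.4 1.3] tool x yaw 29.361322144646827
clock: 9.27
position: [0.5862, -0.0129, 0.1667]
ee_rot: [-3.039, -0.796, -0.0]
force: [0.2, 0.5, 2.6]
width: 0.007
chest tcp [ 20.98312851 -64.69558765 166.66696366] F chest [0.4 0.3 2.6] t 9.2667 w 0.006931783081783955
tool delta mm [ 1.   0.3 -0.3] tool x yaw 29.36270091187889
```

```bash
for i in 1 2; do python3 -m creep '[{"translation":[0,0,0.0015],"rot":[0,0,0],"jaw":0},{"translation":[0,0,0.0005],"rot":[0,0,0],"jaw":0},{"translation":[0,0,0],"rot":[0,0,0],"jaw":0}]'; python3 -c "
from fit import *
goto([.022,-.065,.167])"; done
```

```text
clock: 9.52
position: [0.5865, -0.0129, 0.1656]
ee_rot: [3.039, 0.796, 0.002]
force: [-1.1, 0.6, 9.2]
width: 0.001
chest tcp [ 21.29232859 -64.88860559 165.56488261] F chest [-0.6  1.1  9.2] t 9.5167 w 0.0011126926485516525
tool delta mm [ 0.7  0.1 -1.4] tool x yaw 29.35543924217065
clock: 9.77
position: [0.5869, -0.013, 0.1646]
ee_rot: [3.038, 0.796, 0.003]
force: [-3.7, -0.6, 17.8]
width: 0.002
chest tcp [ 21.57238522 -65.11620649 164.63573118] F chest [-3.6  1.2 17.8] t 9.7667 w 0.001999153083032928
tool delta mm [ 0.4 -0.1 -2.4] tool x yaw 29.34787976536579
```

Force rises firmly to 18 N at the bottom. I'll lift straight up, clear away and check.

```bash
python3 -m creep '[{"translation":[0,0,-0.01],"rot":[0,0,0],"jaw":0},{"translation":[0,0,-0.02],"rot":[0,0,0],"jaw":0},{"translation":[0,0,-0.03],"rot":[0,0,0],"jaw":0},{"translation":[0,0.035,-0.02],"rot":[0,0,0],"jaw":0},{"translation":[0,0.035,-0.015],"rot":[0,0,0],"jaw":0},{"translation":[0,0.035,0],"rot":[0,0,0],"jaw":0},{"translation":[0,0.035,0],"rot":[0,0,0],"jaw":0},{"translation":[0,0.035,0],"rot":[0,0,0],"jaw":0},{"translation":[0,0.03,0],"rot":[0,0,0],"jaw":0},{"translation":[0,0,0],"rot":[0,0,0],"jaw":0},{"translation":[0,0,0],"rot":[0,0,0],"jaw":0}]'; python3 -c "
from fit import *
for n in('side','top'):
  snap(n,n+'10.png')
  for th in('knob_ball','drop_bottle','swab_jar','penlight'): print(n,th,[(np.round(r['location'],1).tolist(),round(r['score'],2)) for r in optics.pinpoint(n,th)[:2]])
im=cv2.imread('pics/side10.png');a=cv2.resize(im[140:290,260:390],None,fx=3,fy=3,interpolation=2)
im=cv2.imread('pics/top10.png');b=cv2.resize(im[180:330,310:445],None,fx=3,fy=3,interpolation=2)
cv2.imwrite('pics/z10.png',np.hstack([a,b]));print(arm.observe()['clock'])"
```

```text
clock: 10.68
position: [0.6862, -0.1939, 0.2565]
ee_rot: [-3.04, -0.791, 0.003]
force: [-0.1, 1.7, 1.0]
width: 0.006
side knob_ball [([330.5, 214.2], 0.52)]
side drop_bottle [([407.9, 299.2], 0.87), ([288.6, 208.2], 0.19)]
side swab_jar [([317.6, 308.2], 0.61)]
side penlight [([289.0, 204.6], 0.92), ([346.7, 293.8], 0.45)]
top knob_ball [([368.4, 239.8], 0.53)]
top drop_bottle [([299.4, 339.6], 0.62)]
top swab_jar [([261.4, 268.5], 0.58)]
top penlight [([379.6, 191.2], 0.76)]
11.1833
```

View pics/z10.png

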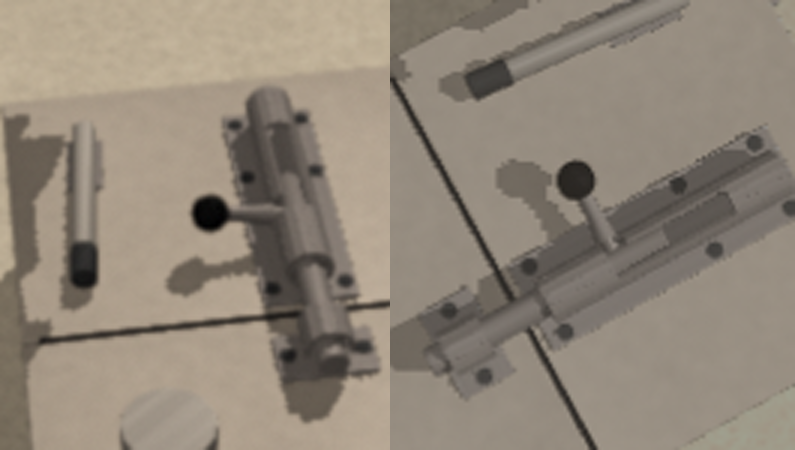

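View pics/side10.png

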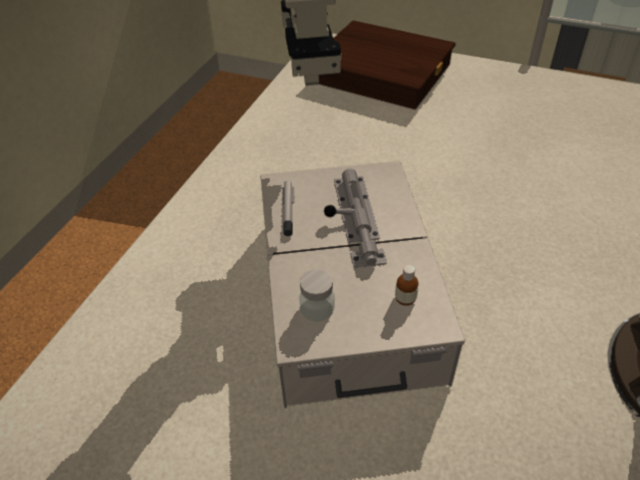

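The side picture shows the ball at (330.0,210.7), against (330.2,210.8) predicted for 1.40 rad. The top picture gives (371.7,240), against (370.7,240.2). The rod is through the keeper, the bottle, jar and penlight are where they were, and the arm is clear.

```bash
python3 -c "
from h import *
arm.sign_off()"
```

```text
the job is handed in; nothing more can be done
```

The chest is locked and the job is handed in, at about 11 s on the robot's clock. With the gripper shut, I pushed the knob with the outside of a finger until the bolt met its stop. I then pushed the ball sideways into the notch and pressed it down from above with the fingertips. The knob was never taken between the fingers.

**Bolt home:** the force rose to about 13 N at the stop, with the tool within 1 mm of where a fully home bolt should put it. The pictures show the rod through the keeper.

**Knob fully down:** the downward force rose to about 18 N at the bottom. In both pictures the ball lies within about 1 pixel of where it should be at 1.40 rad. The network's reading in the side picture was about 3.5 pixels lower than that, but the picture itself agreed with the prediction.

**Bystanders:** the bottle, jar and penlight are where they were in the pictures. The network's readings for them moved by no more than about 3 pixels. The arm was clear of everything at hand-in.

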